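# Seat a brake shoe and close the clamp

## Task

Set the loose brake shoe between the locating posts of the grey fixture, its curved lining toward the clamp's hinge. It first stands proud on two lift plates that drag: push it down gently (never above about 30 N), at both ends and in the middle of the rim, until each is felt to stop hard on the rest pads and the shoe lies level. Only then swing the hinged clamp over and press it gently shut so that its pad bears on the shoe; let go, and leave the other things alone.

Things in the scene. Friction and masses are not known exactly. Their poses are not given: they have to be found in the camera images.
- nest: Grey fixture for one brake shoe, fixed on the bench, base 185 x 205 x 12 mm. Origin: bench level, below the seated shoe's origin (base x -58..127, y +-102 mm); z up, +x toward the clamp hinge, y along the shoe; a seated shoe's axes match. Six 10 mm posts, tops 64 mm above the bench, upper 10 mm tapered, at (x, y) = (29, +-49), (-11, +-86), (-43, +-55) mm leave the shoe about 3 mm of play.
- nest_rests (a point): Point (0, 0, 20) mm in the fixture's frame. Three fixed bright rest pads, at x, y = (-10, +-72) and (29, 0) mm, are the hard stop under the shoe's ends and the middle of its rim. All three tops share one height setting, anywhere from 0 to 13 mm above this point: it differs each time and is not measured. The home shoe's origin lies at that height above this point.
- nest_lift (a point): Point (0, 0, 20) mm in the fixture's frame. Two dark lift plates, around x, y = (-2, +-46) mm, start 17 to 20 mm above it (unmeasured, the two differ), higher than the rest pads, so a shoe set in stands proud. Each slides straight down: it bears the shoe's weight, gives way with steady drag to about 8 N of push, and stays where it is left.
- shoe: Loose new brake shoe lying flat, 70 x 156 x 32 mm, about 0.34-0.5 kg. Origin: centre of its underside outline; z up, y along its length, convex lining toward +x (outer arc radius 84.5 mm about x -49.5, y 0). At y = 0 rim and lining span x 24..35 mm, z 0..32 mm: pinch there from above along own x. Inside the curve a web plate at z 14..18 mm: keep fingertips above 19 mm there.
- shoe_end_a (a point): Upper edge of the shoe's rim near its own +y end, (3, 62, 32) mm from the shoe's origin: a place to push straight down on, 14 mm wide. On the lift plates it is 69 to 72 mm above the bench, home 52 to 65 mm. A stop felt with 15 to 20 N is the hard stop, no longer drag.
- shoe_end_b (a point): The same at the own -y end, (3, -62, 32) mm. The middle of the rim, at (29, 0, 32) mm, is the third place to push on.
- clamp (a joint): Angle of the clamp's hinge, rad: grows as it opens; about 1.57 upright, 1.75 to 2.05 at the start, leaning back away from the shoe. It is shut when its pad bears on the home shoe, at -0.01 to 0.17 rad depending on the rest height. It has friction (about 0.28 N m) and stays where it is left.
- clamp_hinge (a point): Hinge axis of the clamp, (105, 0, 66) mm in the fixture's frame; the axis runs along the fixture's y. The steel bar is 20 mm wide and 8 mm thick, carries a rubber pad 77 mm from the hinge that comes down on the middle of the shoe's rim, and ends in the handle.
- clamp_handle (a point): Middle of the black cross handle at the bar's free end, a round rod 16 mm thick and 64 mm long along the fixture's y, 147 mm from the hinge; at angle a it lies at fixture x = 105 - 147 cos a, z = 66 + 147 sin a mm. Push it from behind, then from above; 5 to 8 N shuts it and the pad bears on the shoe with about twice the push.
- hammer: Bystander: hammer 100 x 276 x 25 mm lying behind. Leave alone.
- oil_stone: Bystander: dark sharpening stone 25 x 51 x 13 mm behind and left of the fixture. Leave alone.
- abrasive_pad: Bystander: rolled grey scuff pad 30 x 58 x 19 mm left of the fixture. Leave alone.

How it is judged:
By the outcome, as a careful person would: the job done as asked, in the order asked, and still so for the second after the job is handed in, with the robot touching nothing.
It also fails if it takes over 72 s, if anything falls off the work surface, if the arm or the gripper's body presses on something with over 40 N, if the wrist force passes 120 N, or if a joint passes its speed limit or range.

## Robot

A 7-joint arm with a two-finger parallel gripper is mounted at the origin on a cart in front of the work surface, level with it; the furniture and walls round the work are solid. World frame = base frame: x ahead of the robot, y to its left, z up, the work surface at z = 0. Lengths are in m, angles in rad, forces in N, time in s.
With the tool pointing down it reaches from about 0.425 to 0.95 m from the base axis. Payload 4.7 kg.
Tool frame: the origin (TCP) lies at the very end of the fingers, on their centre line; the grasp point (between the pads) lies 19 mm behind it (arm.hold_point_z is the distance from the TCP to the grasp point, in m); z points along the fingers, y is the direction in which the jaws open and shut (so a half turn about z gives the same grasp; the last joint's range is limited). The gripper opens to 87 mm and grips with 3 to 60 N. Pads are 19 mm wide; open, the fingers measure 117 mm over their backs; the gripper's body (75 mm by 190 mm) begins 51 mm behind the grasp point.
Start: joints at [1.187, 0.469, -0.049, 1.532, 0.024, 1.141, -0.082], TCP at [0.235, -0.633, 0.223] pointing down, gripper open.
Joint ranges: [-2.59, 2.59], [-0.33, 1.99], [-1.39, 1.29], [0.1, 2.45], [-1.04, 4.18], [0.21, 1.99], [-2.66, 2.66]. Speed limits (rad/s): [2.57, 2.57, 3.14, 3.14, 3.14, 3.14, 3.14].

## Interface

Orientations are given as a unit quaternion [w, x, y, z].
In Python, from rig import arm gives the robot as it stands.
- The arm moves only by the tool move_arm, never from a script. Its argument "increments" is a list of rows, each a list of 3 entries, a list of its own where there are three numbers: the shift along the tool's x, y, z in units of 30 mm (1.0 is 30 mm), then the turn, a rotation vector about the tool's x, y, z in units of 5 degrees (1.0 is 5 degrees), then the finger opening in mm, from 0 to 87. In form: [[[tx, ty, tz], [wx, wy, wz], grip], ...]. A call has 1 to 10 rows; each row is the pose to reach, as a shift and turn from the pose measured when the call began, along the tool's axes at that moment; what a row does not reach only later rows make up. A row lasts 1/10 s, in which the tool goes at most 50 mm and 8.59 degrees, less where a joint would pass 70% of its speed; a pose out of reach is approached as far as the arm can. A call with a gripper value outside its range is refused whole. The fingers move at their own pace and stop on an object; "force" is the grip in N (left out, the last holds). Time passes only in rows, so rows that repeat a pose let the fingers close. It gives the time, the measured TCP pose, the force and the opening at its end, in the units of the state.
- arm.sense(): the state, without advancing time (a new reading comes with each control period).
- arm.camera(name): name is "side" or "top" or "wrist"; returns a dict with "frame" (384x512x3 uint8, red, green, blue), "range_z" (384x512 float32, m along the optical axis (not along the pixel's ray), 0 where there is no reading), "fx", "fy", "cx", "cy" (pixels), "R" (3x3) and "t" (3): a world point X has camera coordinates R X + t. Camera axes: x right, y down, z forward; pixel columns grow to the right and rows downward; lengths in m; the calibration is good to about 2 mm. A picture is of the moment at which its call begins.
- arm.job_done(): hands the job in, once; it reports no verdict.
Trained networks look in a picture, given as the dict that the camera call returned (one of the last four; its "shot" number tells which), for a name from the list of things; names that differ only in an ending like _2 or _b are one class to them, and where a whole thing is asked for, a point or a joint stands for the part that bears it (a point fixed in the world has none). Each returns a list of dicts, best first, with "p" (0 to 1); they miss things now and then, are a little off and sometimes report something else, mostly with a low value. They report only what shows in the picture. A call takes as long as a camera call.
- arm.boxes_of(picture, thing): "extent" ([centre column, centre row, width, height] in pixels, round what is visible of it).
The state is a dict: "t": time; "joints": joint angles; "qvel": joint speeds; "effort": joint torques, N m; "ee_pos": TCP position; "tool_rot": TCP orientation; "wrist_force": force on the tool from outside, world axes, zero at the start; "torque": the same for the moment, N m; "width": finger opening in m.
Only numpy, scipy, OpenCV 4.12 (cv2) and the standard library are available. Lean on these libraries where they do the work, as an engineer would, in place of code of your own. Each camera call takes 0.05 s, during which the arm holds its last target. There are 200 camera calls.

## Working session

There is one attempt and no reset: what is moved stays moved. The work goes in short steps, Python scripts to look and compute and a tool call to move; the robot and the scene stay as the last step left them, time stands still between calls to the robot, and variables do not carry over. Pictures are saved under pics/ and viewed, about 8 in all and at most 12, crops included, and the job is handed in when it is done.

Besides the shell and the picture viewer there is one more tool, called as a command line: name --argument value ..., lists and objects as JSON in quotes. move_arm: Moves the arm, as the interface text tells. Its arguments: {"type":"object","properties":{"increments":{"type":"array","items":{"type":"array"}},"force":{"type":"number"}},"required":["increments"]}

```bash
mkdir -p pics; ls; cat > h.py <<'E'
import numpy as np, cv2
from rig import arm
def cloud(p):
    z=p["range_z"]; v,u=np.mgrid[:z.shape[0],:z.shape[1]]
    c=np.stack([(u-p["cx"])*z/p["fx"],(v-p["cy"])*z/p["fy"],z],-1)
    w=(c-p["t"])@p["R"]; w[z<=0]=np.nan; return w
def save(p,n): cv2.imwrite("pics/"+n,p["frame"][:,:,::-1])
E
python3 - <<'E'
from h import *
s=arm.sense(); print({k:np.round(v,3) for k,v in s.items()})
ims=[]
for n in ["side","top"]:
    p=arm.camera(n); ims.append(p["frame"]); np.savez(n+".npz",**p)
    w=cloud(p)
    for th in ["nest","shoe","clamp","clamp_handle","hammer","oil_stone","abrasive_pad"]:
        for b in arm.boxes_of(p,th)[:2]:
            c,r=[int(x) for x in b["extent"][:2]]
            print(n,th,round(b["p"],2),np.round(b["extent"]),np.round(w[min(r,383),min(c,511)],3))
cv2.imwrite("pics/a.png",np.hstack(ims)[:,:,::-1][:, :, :])
cv2.imwrite("pics/side.png",ims[0][:,:,::-1]);cv2.imwrite("pics/top.png",ims[1][:,:,::-1])
E
```

```text
pics
{'t': np.float64(0.0), 'joints': array([ 1.187,  0.469, -0.049,  1.534,  0.024,  1.141, -0.082]), 'qvel': array([ 0.001, -0.001, -0.001,  0.   ,  0.002, -0.   ,  0.002]), 'effort': array([-0.0000e+00, -5.0797e+01, -8.1000e-02, -2.3616e+01, -6.1000e-02,
        3.8000e-02,  0.0000e+00]), 'ee_pos': array([ 0.234, -0.632,  0.221]), 'tool_rot': array([-0.001,  0.984,  0.176, -0.   ]), 'wrist_force': array([-0.187,  0.269, -0.086]), 'torque': array([-0.066, -0.014,  0.022]), 'width': np.float64(0.087)}
side nest 0.96 [226. 265.  97.  70.] [ 0.506 -0.136  0.01 ]
side shoe 0.68 [222. 178.  35.  27.] [ 0.454  0.283 -0.001]
side clamp 0.89 [279. 214.  38.  67.] [ 0.617 -0.132  0.147]
side clamp_handle 0.65 [278. 213.  46.  58.] [ 0.62   0.099 -0.001]
side clamp_handle 0.43 [297. 177.  34.  51.] [0.675 0.273 0.019]
side hammer 0.66 [297. 176.  40.  46.] [0.678 0.272 0.02 ]
side hammer 0.62 [209. 211.  15.  17.] [0.442 0.063 0.018]
side oil_stone 0.68 [300. 214.  18.  15.] [0.679 0.079 0.012]
side oil_stone 0.34 [278. 212.  38.  62.] [ 0.623  0.104 -0.001]
side abrasive_pad 0.64 [206. 213.  16.  21.] [0.438 0.054 0.018]
top nest 0.65 [356. 226. 106.  97.] [ 0.508 -0.116  0.028]
top clamp_handle 0.73 [381. 162.  45.  64.] [ 0.652 -0.181 -0.001]
top clamp_handle 0.37 [357. 226. 103.  96.] [ 0.508 -0.116  0.028]
top hammer 0.62 [153. 143. 128.  45.] [0.679 0.306 0.021]
top oil_stone 0.73 [255. 145.  28.  18.] [0.68  0.089 0.013]
top abrasive_pad 0.84 [259. 258.  30.  16.] [0.444 0.078 0.02 ]
```

View pics/top.png

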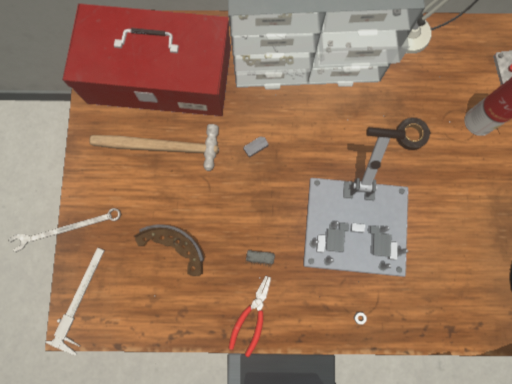

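View pics/side.png

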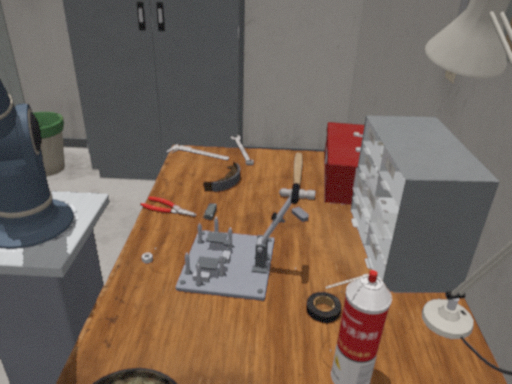

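```bash
cat >> h.py <<'E'
from scipy.spatial.transform import Rotation as Rn
from scipy.optimize import minimize
def shoe_shape(n=40000,seed=0):
    pass
E
python3 - <<'E'
from h import *
p=dict(np.load("top.npz")); w=cloud(p)
z=w[...,2]
u=np.arange(512)[None,:]+0*z; v=np.arange(384)[:,None]+0*z
m=(z>.006)&(z<.018)&(abs(u-356)<62)&(abs(v-226)<58)
r=cv2.minAreaRect((w[m][:,:2]*1000).astype(np.float32)); print("plate",r,np.median(z[m]))
print(np.round(cv2.boxPoints(r)))
m=(z>.024)&(z<.045)&(abs(u-170)<45)&(abs(v-250)<35)
P=w[m]; r=cv2.minAreaRect((P[:,:2]*1000).astype(np.float32)); print("shoe",r,m.sum(),np.percentile(P[:,2],[5,50,95]))
print(np.round(cv2.boxPoints(r)))
# arc fit of rim outer
A=np.c_[2*P[:,:2],np.ones(len(P))]; s=np.linalg.lstsq(A,(P[:,:2]**2).sum(1),rcond=None)[0]; print("circ",s[:2],np.sqrt(s[2]+s[0]**2+s[1]**2), P[:,:2].mean(0))
# handle
m=(z>.16)&(abs(u-381)<40)&(abs(v-140)<40)
print("handle",m.sum(),np.nanmean(w[m],0) if m.any() else 0)
E
```

```text
plate ((513.8553466796875, -116.9771728515625), (212.32583618164062, 224.9246063232422), 84.48509216308594) 0.012959696393382542
[[ 392. -212.]
 [ 616. -233.]
 [ 636.  -22.]
 [ 412.   -0.]]
shoe ((472.08709716796875, 248.8453369140625), (154.0897674560547, 55.93337631225586), 62.14262771606445) 361 [0.0273055  0.03129935 0.03420652]
[[411. 194.]
 [461. 168.]
 [533. 304.]
 [483. 330.]]
circ [0.42186265 0.27538368] 0.08182359079763458 [0.48255589 0.24930816]
handle 548 [ 0.63917273 -0.12995046  0.19548905]
```

```bash
cat >> h.py <<'E'
def Rtool(th):  # tool x at yaw th (deg), z down
    return Rn.from_euler("z",th,degrees=True)*Rn.from_euler("x",180,degrees=True)
def cur():
    s=arm.sense(); q=s["tool_rot"]; return np.array(s["ee_pos"]),Rn.from_quat([q[1],q[2],q[3],q[0]]),s
def to(pos,th):
    p,R,s=cur(); d=R.inv().apply(np.array(pos)-p)/.03
    r=(R.inv()*Rtool(th)).as_rotvec(degrees=True)/5
    print("t",round(float(s["t"]),2),"INC",np.round(d,3).tolist(),np.round(r,3).tolist())
E
python3 -c "
from h import *
to([.47,-.13,.30],80)"
```

```text
t 0.8 INC [13.184, -12.994, -2.581] [0.002, 0.0, -11.934]
```

move_arm --increments '[[[13.2,-13,-2.6],[0,0,-11.9],87],[[13.2,-13,-2.6],[0,0,-11.9],87],[[13.2,-13,-2.6],[0,0,-11.9],87],[[13.2,-13,-2.6],[0,0,-11.9],87],[[13.2,-13,-2.6],[0,0,-11.9],87],[[13.2,-13,-2.6],[0,0,-11.9],87],[[13.2,-13,-2.6],[0,0,-11.9],87],[[13.2,-13,-2.6],[0,0,-11.9],87],[[13.2,-13,-2.6],[0,0,-11.9],87],[[13.2,-13,-2.6],[0,0,-11.9],87]]'

```text
t: 1.8
ee_pos: [0.4451, -0.1828, 0.2928]
tool_rot: [0.001, 0.767, 0.641, 0.0]
wrist_force: [1.4, -0.8, 0.5]
width: 0.0871
```

```bash
python3 -c "
from h import *
to([.47,-.13,.30],80)"
```

```text
t 1.8 INC [1.878, 0.505, -0.242] [0.013, 0.01, -0.039]
```

move_arm --increments '[[[1.9,0.5,-0.2],[0,0,0],87],[[1.9,0.5,-0.2],[0,0,0],87],[[1.9,0.5,-0.2],[0,0,0],87],[[1.9,0.5,-0.2],[0,0,0],87]]'

```text
t: 2.2
ee_pos: [0.4694, -0.1308, 0.2985]
tool_rot: [0.001, 0.768, 0.641, -0.001]
wrist_force: [-0.1, 0.1, -0.1]
width: 0.0871
```

```bash
python3 - <<'E'
from h import *
p=arm.camera("wrist"); np.savez("w1.npz",**p); save(p,"w1.png"); w=cloud(p); z=w[...,2]
s=arm.sense(); print(s["ee_pos"],-p["R"].T@p["t"], p["R"][2])
m=(z>.009)&(z<.0155)
print(m.sum(),np.median(z[m]))
E
```

```text
[ 0.46914732 -0.1314062   0.29834037] [ 0.48426573 -0.0490083   0.4611777 ] [-0.05176827 -0.2972973  -0.95338049]
14861 0.01253008267679975
```

View pics/w1.png

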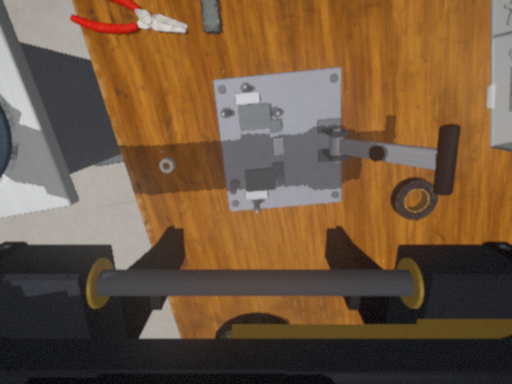

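```bash
cat > fitnest.py <<'E'
from h import *
def fit(p,ox=0):
    w=cloud(p); z=w[...,2]
    v,u=np.mgrid[:384,:512]
    m=(z>.008)&(z<.018)&(w[...,0]>.40)&(w[...,0]<.66)&(w[...,1]>-.26)&(w[...,1]<.01)
    m=cv2.morphologyEx(m.astype(np.uint8),cv2.MORPH_OPEN,np.ones((3,3)))
    n,l,st,_=cv2.connectedComponentsWithStats(m); k=1+np.argmax(st[1:,4]); 
    P=w[l==k]; r=cv2.minAreaRect((P[:,:2]*1000).astype(np.float32)); print("plate",r,np.median(P[:,2]),np.round(cv2.boxPoints(r)).tolist())
    pc=[]
    mm=((z>.052)&(z<.068)&(w[...,0]>.40)&(w[...,0]<.58)&(w[...,1]>-.26)&(w[...,1]<.01)).astype(np.uint8)
    n,l,st,c=cv2.connectedComponentsWithStats(mm)
    for i in range(1,n):
        q=w[l==i]; 
        print("post",st[i,4],np.round(c[i]),np.round(q.mean(0)*1000,1)); pc.append(q.mean(0)*1000)
    return w,np.array(pc)
if __name__=="__main__":
    for f in ["w1.npz","top.npz"]:
        w,pc=fit(dict(np.load(f)))
    w=cloud(dict(np.load("w1.npz"))); z=w[...,2]
    m=(z>.08)&(z<.25)&(w[...,0]>.55)&(w[...,1]>-.2)&(w[...,1]<-.05)
    P=w[m]*1000
    print("clamp",len(P)); 
    for lo in range(80,230,15):
        q=P[(P[:,2]>lo)&(P[:,2]<=lo+15)]
        if len(q): print(lo,np.round(q.mean(0),1),np.round(np.ptp(q,0)),len(q))
E
python3 fitnest.py
```

```text
plate ((513.1074829101562, -118.62003326416016), (204.4869384765625, 184.68450927734375), 85.03484344482422) 0.01260131413630031 [[412.0, -212.0], [596.0, -228.0], [614.0, -25.0], [430.0, -9.0]]
post 48 [245.  86.] [475.5 -29.6  59. ]
post 43 [277. 112.] [511.7 -69.3  59.5]
post 44 [223. 113.] [441.4 -57.3  58.8]
post 24 [329. 136.] [ 575.4 -111.4   63.6]
post 21 [329. 154.] [ 572.9 -135.9   62.9]
post 38 [282. 182.] [ 503.4 -165.5   58.7]
post 36 [233. 190.] [ 432.1 -165.5   58.5]
post 33 [257. 208.] [ 461.  -198.6   59. ]
plate ((511.8482971191406, -120.12237548828125), (205.36041259765625, 185.5309600830078), 85.05535888671875) 0.012945841599465614 [[411.0, -214.0], [595.0, -230.0], [613.0, -26.0], [428.0, -10.0]]
post 10 [355. 190.] [ 574.9 -108.2   60.7]
post 1 [360. 190.] [ 573.2 -117.    67.7]
post 2 [368. 191.] [ 571.5 -131.7   67. ]
post 6 [371. 191.] [ 571.7 -139.2   63.1]
post 22 [336. 223.] [509.7 -69.8  59. ]
post 21 [386. 227.] [ 501.5 -166.9   58.8]
post 21 [316. 241.] [473.6 -29.8  59. ]
post 24 [405. 250.] [ 458.6 -200.2   59.3]
post 21 [331. 259.] [439.3 -57.9  59.4]
post 22 [388. 265.] [ 429.4 -166.5   59.8]
clamp 3264
80 [ 589.4 -124.6   87.7] [15. 20. 15.] 150
95 [ 596.6 -125.2  102.8] [15. 20. 14.] 166
110 [ 603.4 -125.7  117.1] [13. 20. 15.] 171
125 [ 607.5 -123.3  135.1] [17. 20. 15.] 98
140 [ 613.8 -126.7  147.1] [26. 20. 15.] 386
155 [ 625.2 -127.8  162.6] [15. 21. 15.] 275
170 [ 632.4 -128.3  177.8] [14. 20. 15.] 334
185 [ 638.9 -128.   193.3] [16. 62. 15.] 388
200 [ 644.2 -128.6  205.3] [19. 63.  9.] 1296
```

```bash
python3 - <<'E'
from h import *
import fitnest
M=np.array([[29,49],[29,-49],[-11,86],[-11,-86],[-43,55],[-43,-55]],float)
for f in ["w1.npz","top.npz"]:
    w,pc=fitnest.fit(dict(np.load(f))); pc=pc[pc[:,0]<540][:,:2]
    from scipy.optimize import least_squares,linear_sum_assignment
    def T(x,m): c,s=np.cos(x[2]),np.sin(x[2]); return m@np.array([[c,s],[-s,c]])+x[:2]
    x0=[478.5,-116,np.radians(-5)]
    D=np.linalg.norm(T(x0,M)[:,None]-pc[None],axis=2); i,j=linear_sum_assignment(D)
    r=least_squares(lambda x:(T(x,M[i])-pc[j]).ravel(),x0)
    print(f,r.x[:2],np.degrees(r.x[2]),np.round(r.fun.reshape(-1,2),1).tolist())
# look above shoe
to([.445,.23,.30],80)
E
```

```text
plate ((513.1074829101562, -118.62003326416016), (204.4869384765625, 184.68450927734375), 85.03484344482422) 0.01260131413630031 [[412.0, -212.0], [596.0, -228.0], [614.0, -25.0], [430.0, -9.0]]
post 48 [245.  86.] [475.5 -29.6  59. ]
post 43 [277. 112.] [511.7 -69.3  59.5]
post 44 [223. 113.] [441.4 -57.3  58.8]
post 24 [329. 136.] [ 575.4 -111.4   63.6]
post 21 [329. 154.] [ 572.9 -135.9   62.9]
post 38 [282. 182.] [ 503.4 -165.5   58.7]
post 36 [233. 190.] [ 432.1 -165.5   58.5]
post 33 [257. 208.] [ 461.  -198.6   59. ]
w1.npz [ 479.13668869 -115.01187578] -4.912742448005635 [[0.5, 0.6], [0.5, -0.8], [0.0, 1.2], [-0.2, -1.1], [-0.4, 0.7], [-0.5, -0.7]]
plate ((511.8482971191406, -120.12237548828125), (205.36041259765625, 185.5309600830078), 85.05535888671875) 0.012945841599465614 [[411.0, -214.0], [595.0, -230.0], [613.0, -26.0], [428.0, -10.0]]
post 10 [355. 190.] [ 574.9 -108.2   60.7]
post 1 [360. 190.] [ 573.2 -117.    67.7]
post 2 [368. 191.] [ 571.5 -131.7   67. ]
post 6 [371. 191.] [ 571.7 -139.2   63.1]
post 22 [336. 223.] [509.7 -69.8  59. ]
post 21 [386. 227.] [ 501.5 -166.9   58.8]
post 21 [316. 241.] [473.6 -29.8  59. ]
post 24 [405. 250.] [ 458.6 -200.2   59.3]
post 21 [331. 259.] [439.3 -57.9  59.4]
post 22 [388. 265.] [ 429.4 -166.5   59.8]
top.npz [ 476.97205298 -115.94172855] -5.007788233768952 [[0.5, 0.2], [0.1, -0.4], [-0.0, 0.5], [-0.1, -0.4], [-0.3, 0.5], [-0.1, -0.4]]
t 2.25 INC [11.705, -2.961, -0.076] [0.002, 0.02, -0.075]
```

```bash
python3 - <<'E'
from h import *
a=np.radians(-4.97)
for f,o in [("w1.npz",(478.9,-115.3)),("side.npz",(478,-116))]:
    w=cloud(dict(np.load(f)))*1000
    d=w[...,:2]-o; fx=d[...,0]*np.cos(a)+d[...,1]*np.sin(a); fy=-d[...,0]*np.sin(a)+d[...,1]*np.cos(a); z=w[...,2]
    m=(fx>70)&(fx<200)&(abs(fy)<14)&(z>70)&(z<230)
    for lo in range(70,220,6):
        k=m&(z>lo)&(z<=lo+6)
        if k.sum()>2: print(f,lo,k.sum(),np.round(np.percentile(fx[k],[2,50,98])),np.round(np.percentile(fy[k],[2,98])))
E
```

```text
w1.npz 70 148 [ 96. 100. 115.] [-14.  13.]
w1.npz 76 106 [ 99. 106. 111.] [-11.  14.]
w1.npz 82 58 [108. 110. 112.] [-10.   9.]
w1.npz 88 63 [110. 113. 119.] [-10.   9.]
w1.npz 94 63 [113. 115. 117.] [-10.   9.]
w1.npz 100 65 [116. 118. 122.] [-9.  9.]
w1.npz 106 70 [119. 121. 126.] [-10.   9.]
w1.npz 112 75 [122. 124. 127.] [-10.   9.]
w1.npz 118 69 [125. 127. 132.] [-10.   9.]
w1.npz 124 23 [128. 129. 133.] [4. 9.]
w1.npz 130 25 [123. 133. 138.] [-4.  9.]
w1.npz 136 92 [123. 126. 137.] [-10.   9.]
w1.npz 142 189 [126. 134. 141.] [-9.  9.]
w1.npz 148 144 [129. 141. 144.] [-10.   9.]
w1.npz 154 95 [142. 144. 148.] [-10.   9.]
w1.npz 160 118 [144. 147. 153.] [-9.  9.]
w1.npz 166 118 [147. 150. 152.] [-10.   9.]
w1.npz 172 128 [151. 153. 158.] [-10.   9.]
w1.npz 178 130 [153. 155. 158.] [-10.   9.]
w1.npz 184 148 [156. 158. 162.] [-10.   9.]
w1.npz 190 126 [159. 161. 163.] [-10.   9.]
w1.npz 196 115 [160. 161. 162.] [-13.  13.]
w1.npz 202 500 [161. 166. 174.] [-13.  14.]
w1.npz 208 15 [166. 168. 170.] [-9. 13.]
side.npz 70 35 [ 95. 101. 112.] [-13.  13.]
side.npz 76 22 [100. 108. 114.]
[... 207 characters left out ...]
120. 124. 129.] [-12.   5.]
side.npz 112 16 [123. 126. 133.] [-11.   1.]
side.npz 118 15 [126. 128. 133.] [-11.   5.]
side.npz 124 17 [129. 135. 151.] [-11.   1.]
side.npz 130 33 [125. 139. 150.] [-13.   1.]
side.npz 136 30 [124. 134. 146.] [-11.   6.]
side.npz 142 34 [126. 134. 145.] [-12.   2.]
side.npz 148 16 [131. 143. 148.] [-12.   5.]
side.npz 154 18 [143. 146. 153.] [-12.   4.]
side.npz 160 18 [146. 149. 155.] [-13.   5.]
side.npz 166 16 [149. 152. 158.] [-11.   4.]
side.npz 172 17 [152. 155. 161.] [-12.   7.]
side.npz 178 12 [154. 156. 162.] [-11.   7.]
side.npz 184 9 [157. 158. 159.] [-10.   5.]
side.npz 196 7 [160. 161. 176.] [-12.  13.]
side.npz 202 51 [162. 168. 174.] [-13.  14.]
```

move_arm --increments '[[[11.7,-3,-0.1],[0,0,0],87],[[11.7,-3,-0.1],[0,0,0],87],[[11.7,-3,-0.1],[0,0,0],87],[[11.7,-3,-0.1],[0,0,0],87],[[11.7,-3,-0.1],[0,0,0],87],[[11.7,-3,-0.1],[0,0,0],87],[[11.7,-3,-0.1],[0,0,0],87],[[11.7,-3,-0.1],[0,0,0],87],[[11.7,-3,-0.1],[0,0,0],87],[[11.7,-3,-0.1],[0,0,0],87]]'

```text
t: 3.25
ee_pos: [0.4447, 0.2274, 0.3001]
tool_rot: [0.001, 0.769, 0.639, -0.001]
wrist_force: [0.7, -0.8, 0.4]
width: 0.0869
```

```bash
cat > fitshoe.py <<'E'
from h import *
def outline():
    # rim ring band R 73.5..84.5 about (-49.5,0), |y|<78
    r,t=np.meshgrid(np.linspace(74,84,11),np.radians(np.linspace(-66,66,133))); return np.c_[(-49.5+r*np.cos(t)).ravel(),(r*np.sin(t)).ravel()]
def fit(p,c,rad,zlo,zhi):
    w=cloud(p)*1000; z=w[...,2]
    m=(z>zlo)&(z<zhi)&(np.hypot(w[...,0]-c[0],w[...,1]-c[1])<rad)
    P=w[m]; box=cv2.minAreaRect(P[:,:2].astype(np.float32))
    A=np.c_[2*P[:,:2],np.ones(len(P))]
    from scipy.optimize import least_squares
    q=P[:,:2]
    # arc centre with band-limited radius error, ends by symmetric extent
    f=lambda x: np.clip(abs(np.hypot(*(q-x).T)-79)-5.5,0,None)
    s=least_squares(f,q.mean(0)-[45,-20],loss="soft_l1"); C=s.x
    th=np.degrees(np.arctan2(q[:,1]-C[1],q[:,0]-C[0])); lo,hi=np.percentile(th,[.5,99.5]); yaw=(lo+hi)/2
    u=np.array([np.cos(np.radians(yaw)),np.sin(np.radians(yaw))])
    print("n",len(P),"z",np.percentile(P[:,2],[5,50,95]),"C",C,"cost",s.cost,"ang",lo,hi,"yaw",yaw,"box",box,"origin",C+49.5*u,"rim",C+79*u)
    return C,yaw,u
if __name__=="__main__":
    p=arm.camera("wrist"); np.savez("w2.npz",**p); save(p,"w2.png")
    print(arm.sense()["ee_pos"]); fit(p,(470,250),110,26,45); fit(dict(np.load("top.npz")),(470,250),110,26,45)
E
python3 fitshoe.py
```

```text
[0.44483065 0.22710342 0.30022153]
n 665 z [28.50224737 31.46454004 33.20733951] C [426.51975557 275.38032404] cost 0.2604400363353787 ang -98.04858650424332 42.50436894897176 yaw -27.77210877763578 box ((473.6665954589844, 250.38063049316406), (154.52749633789062, 56.44702911376953), 62.38108825683594) origin [470.31774684 252.31550319] rim [496.41958002 238.56980188]
n 350 z [28.35152422 31.41720211 34.23955052] C [425.3041937  273.96039441] cost 0.05935151688715501 ang -97.53483640647917 42.92323700200462 yaw -27.305799702237277 box ((472.08709716796875, 248.8453369140625), (154.0897674560547, 55.93337631225586), 62.14262771606445) origin [469.28844839 251.25278909] rim [495.50128704 237.71997379]
```

View pics/w2.png

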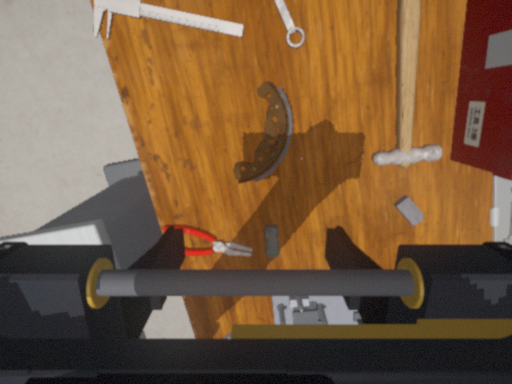

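```bash
python3 -c "
from h import *
to([.4964,.2386,.09],62.3)
to([.4964,.2386,.022],62.3)"
```

```text
t 3.3 INC [0.719, 1.619, 7.005] [0.005, 0.04, 3.411]
t 3.3 INC [0.727, 1.619, 9.271] [0.005, 0.04, 3.411]
```

move_arm --increments '[[[0.72,1.62,4],[0,0.04,3.4],50],[[0.72,1.62,4],[0,0.04,3.4],50],[[0.72,1.62,4],[0,0.04,3.4],50],[[0.72,1.62,7.0],[0,0.04,3.4],50],[[0.72,1.62,7.0],[0,0.04,3.4],50],[[0.72,1.62,7.0],[0,0.04,3.4],50],[[0.72,1.62,8],[0,0.04,3.4],50],[[0.72,1.62,8],[0,0.04,3.4],50]]'

```text
t: 4.1
ee_pos: [0.4961, 0.236, 0.0594]
tool_rot: [0.001, 0.856, 0.517, -0.002]
wrist_force: [-0.6, 1.1, -0.4]
width: 0.0503
```

```bash
python3 -c "
from h import *
to([.4964,.2386,.022],62.3)
p=arm.camera('wrist');save(p,'w3.png')"
```

```text
t 4.1 INC [0.086, -0.032, 1.245] [-0.008, 0.042, -0.017]
```

View pics/w3.png

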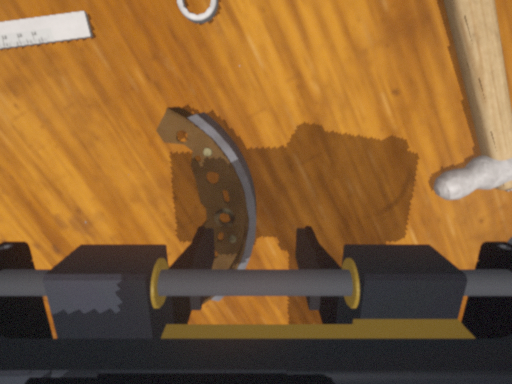

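move_arm --increments '[[[0.09,-0.03,0.6],[0,0.04,0],50],[[0.09,-0.03,1.2],[0,0.04,0],50],[[0.09,-0.03,1.25],[0,0.04,0],50],[[0.09,-0.03,1.25],[0,0.04,0],50],[[0.09,-0.03,1.25],[0,0.04,0],0],[[0.09,-0.03,1.25],[0,0.04,0],0],[[0.09,-0.03,1.25],[0,0.04,0],0],[[0.09,-0.03,1.25],[0,0.04,0],0],[[0.09,-0.03,1.25],[0,0.04,0],0],[[0.09,-0.03,1.25],[0,0.04,0],0]]' --force 30

```text
t: 5.15
ee_pos: [0.4969, 0.24, 0.0233]
tool_rot: [-0.001, 0.856, 0.517, 0.001]
wrist_force: [-1.2, 1.2, 1.2]
width: 0.0097
```

```bash
python3 -c "
from h import *
s=arm.sense();print(s['wrist_force'],s['torque'])
p=arm.camera('wrist');np.savez('w4.npz',**p)
import fitshoe
fitshoe.fit(p,(470,250),110,26,45)
fitshoe.fit(arm.camera('top'),(470,250),110,26,40)
e,R,_=cur();print(e,R.as_matrix())"
```

```text
[-1.19488122  1.21670447  1.22058228] [0.26247615 0.40409942 0.02081805]
n 3277 z [28.18832967 31.64717075 39.25197601] C [428.3258219  277.42506107] cost 1486.98556110608 ang -64.54076648696393 40.52326000453132 yaw -12.008753241216304 box ((495.81365966796875, 260.787353515625), (134.38282775878906, 44.13270568847656), 78.08183288574219) origin [476.74255529 267.12603549] rim [505.59697216 260.98823236]fitshoe.py:14: RuntimeWarning: Mean of empty slice.
  s=least_squares(f,q.mean(0)-[45,-20],loss="soft_l1"); C=s.x
  ret = um.true_divide(
Traceback (most recent call last):
  File "fitshoe.py", line 14, in fit
    s=least_squares(f,q.mean(0)-[45,-20],loss="soft_l1"); C=s.x
ValueError: Initial guess is outside of provided bounds
```

```bash
python3 -c "
from h import *
to([.4969,.24,.12],62.3)
to([.5083,-.1179,.12],85.03)"
```

```text
t 5.25 INC [0.003, 0.004, -3.22] [-0.001, -0.024, -0.007]
t 5.25 INC [-10.379, 5.892, -3.242] [0.004, -0.024, -4.553]
```

move_arm --increments '[[[0,0,-1.2],[0,0,0],0],[[0,0,-2.4],[0,0,0],0],[[-1,0.6,-3.2],[0,0,-0.5],0],[[-2.3,1.3,-3.24],[0,0,-1],0],[[-3.7,2.1,-3.24],[0,0,-1.6],0],[[-5,2.85,-3.24],[0,0,-2.2],0],[[-6.4,3.65,-3.24],[0,0,-2.8],0],[[-7.7,4.4,-3.24],[0,0,-3.4],0],[[-9,5.1,-3.24],[0,0,-4],0],[[-10,5.7,-3.24],[0,0,-4.5],0]]'

```text
t: 6.25
ee_pos: [0.5072, -0.1088, 0.1191]
tool_rot: [-0.001, 0.739, 0.674, -0.0]
wrist_force: [1.1, 1.0, -3.3]
width: 0.0075
```

```bash
python3 -c "
from h import *
to([.5083,-.1179,.12],85.03)"
```

```text
t 6.25 INC [-0.299, 0.064, -0.03] [-0.012, -0.007, -0.062]
```

move_arm --increments '[[[-0.3,0.06,0],[0,0,0],0],[[-0.3,0.06,0],[0,0,0],0],[[-0.3,0.06,0],[0,0,0],0]]'

```text
t: 6.55
ee_pos: [0.5079, -0.1164, 0.1188]
tool_rot: [-0.001, 0.739, 0.674, 0.0]
wrist_force: [-0.3, 1.3, -2.8]
width: 0.0077
```

```bash
python3 -c "
from h import *
to([.5083,-.1179,.12],85.03)
print(arm.sense()['width'],arm.sense()['wrist_force'],arm.sense()['torque'])
a=arm.camera('wrist');np.savez('w5.npz',**a)
b=arm.camera('side');np.savez('s5.npz',**b)
c=cv2.resize(b['frame'][150:310,150:310],(384,384),interpolation=cv2.INTER_CUBIC)
cv2.imwrite('pics/w5.png',np.hstack([cv2.resize(a['frame'],(416,384)),c])[:,:,::-1])"
```

```text
t 6.55 INC [-0.048, 0.019, -0.04] [-0.02, -0.022, -0.051]
0.0077142341077346115 [-0.25742992  1.33151025 -2.82827531] [ 0.06335867 -0.1501017   0.02646406]
```

View pics/w5.png

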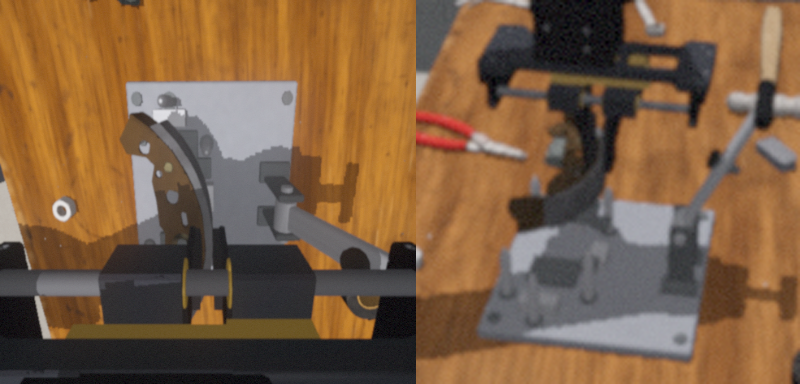

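```bash
python3 - <<'E'
from h import *
e,R,_=cur(); e=e*1000; Rm=R.as_matrix()
for f in ["w5.npz","s5.npz"]:
    w=cloud(dict(np.load(f)))*1000
    L=(w-e)@Rm   # tool frame: x along shoe(+y), y=shoe x, z down
    m=(abs(L[...,0])<90)&(L[...,1]>-75)&(L[...,1]<12)&(L[...,2]>-45)&(L[...,2]<50)
    P=L[m]; rr=np.hypot(P[:,0],P[:,1]+79)
    print(f,len(P))
    for lo in range(-90,90,15):
        q=P[(P[:,0]>=lo)&(P[:,0]<lo+15)&(abs(rr-79)<7)]
        q2=P[(P[:,0]>=lo)&(P[:,0]<lo+15)]
        if len(q)>5: print(lo,len(q),"zmin5,med,95",np.round(np.percentile(q[:,2],[5,50,95]),1),"yMax at low z",np.round(np.percentile(q2[:,1],[2,98]),1))
E
```

```text
w5.npz 9345
-60 26 zmin5,med,95 [-8.6 -7.6 -6.7] yMax at low z [-11.8  -8.6]
-45 19 zmin5,med,95 [-8.1 -7.7 -6.5] yMax at low z [-10.9  -3. ]
-15 312 zmin5,med,95 [-9.4 -7.5 -2.5] yMax at low z [-32.1   4.1]
0 894 zmin5,med,95 [-42.3  -9.6   5.5] yMax at low z [-34.3  11.2]
15 529 zmin5,med,95 [-8.7 -7.  13. ] yMax at low z [-37.4   2.3]
30 679 zmin5,med,95 [-8.7 -6.9 15.6] yMax at low z [-39.1  -1.8]
45 943 zmin5,med,95 [-8.4 -6.2 15.7] yMax at low z [-57.6  -8.6]
60 1178 zmin5,med,95 [-8.3 -3.1 15.3] yMax at low z [-58.9 -19.4]
75 59 zmin5,med,95 [-8.2  2.9 21.2] yMax at low z [-48.5 -45.8]
s5.npz 1125
-90 66 zmin5,med,95 [-6.7  8.1 21.5] yMax at low z [-60.6 -45.2]
-75 205 zmin5,med,95 [-7.2  6.4 21.7] yMax at low z [-64.8 -19.9]
-60 105 zmin5,med,95 [-7.1  3.7 20.6] yMax at low z [-66.3  -8.9]
-45 78 zmin5,med,95 [-8.1  2.7 20.3] yMax at low z [-46.6  -1.8]
-30 56 zmin5,med,95 [-7.2  0.6 21.5] yMax at low z [-41.1   2. ]
-15 92 zmin5,med,95 [-41.5 -10.8  17.2] yMax at low z [-33.   11.7]
0 28 zmin5,med,95 [-39.2  -8.7  19.2] yMax at low z [-36.5  11.8]
15 6 zmin5,med,95 [-7.8 -6.  -4.5] yMax at low z [-39.3  -3.2]
30 10 zmin5,med,95 [-7.1 -6.4 -5.7] yMax at low z [-40.8  -5.2]
45 6 zmin5,med,95 [-6.2  0.4  7.8] yMax at low z [-60.  -12.4]
60 42 zmin5,med,95 [-4.2  4.9  8.3] yMax at low z [-58.9 -36.8]
```

```bash
python3 - <<'E'
from h import *
from scipy.optimize import least_squares
e,R,_=cur(); e=e*1000; Rm=R.as_matrix()
D={}
for f in ["w5.npz","s5.npz"]:
    w=cloud(dict(np.load(f)))*1000; L=(w-e)@Rm
    m=(abs(L[...,0])<95)&(abs(L[...,0])>14)&(L[...,1]>-85)&(L[...,1]<12)&(L[...,2]>-11)&(L[...,2]<26)
    P=L[m]; D[f]=P; print(f,"x ext",np.round(np.percentile(P[:,0],[0,.5,1,50,99,99.5,100]),1))
P=D["w5.npz"]; T=P[(P[:,2]<-5)&(P[:,2]>-11)]
r=np.hypot(T[:,0],T[:,1]+79); T=T[abs(r-79)<10]
th=np.degrees(np.arctan2(T[:,0],T[:,1]+79))
for a in range(-60,70,6):
    q=T[(th>=a)&(th<a+6)]
    if len(q)>8: rr=np.hypot(q[:,0],q[:,1]+79); print(a,len(q),np.round(np.percentile(rr,[3,50,97]),1))
S=D["s5.npz"]; S=S[(S[:,2]>0)]; r=np.hypot(S[:,0],S[:,1]+79); th=np.degrees(np.arctan2(S[:,0],S[:,1]+79))
for a in range(-66,0,8):
    q=(th>=a)&(th<a+8)&(abs(r-82)<6)
    if q.sum()>8: print("side",a,q.sum(),np.round(np.percentile(r[q],[3,50,97]),1))
E
```

```text
w5.npz x ext [-50.  -37.2  14.   46.8  74.8  75.6  76.4]
s5.npz x ext [-81.1 -80.  -78.8 -47.3  72.8  73.4  76.5]
-36 26 [81.4 82.8 84.4]
-30 16 [82.3 83.2 84.1]
-12 17 [77.7 79.5 82.9]
6 59 [76.1 79.9 83.2]
12 179 [75.9 79.9 83.3]
18 202 [76.3 80.2 83.8]
24 215 [76.7 80.5 84.1]
30 220 [77.2 80.9 84.5]
36 225 [77.6 81.3 84.8]
42 242 [78.1 81.7 85.4]
48 254 [78.5 82.2 85.9]
54 184 [78.8 81.6 86.2]
60 84 [79.6 80.8 81.8]
66 28 [80.3 81.3 82.2]
side -66 56 [78.1 80.2 82. ]
side -58 57 [78.9 84.1 86.5]
side -50 45 [83.  84.7 86.7]
side -42 36 [82.2 83.7 85.3]
side -34 37 [81.7 83.3 84.4]
side -26 26 [81.7 82.7 84.3]
side -18 20 [81.5 82.4 83.3]
```

move_arm --increments '[[[0,0.02,0.4],[0,0,0],0],[[0,0.02,0.8],[0,0,0],0],[[0,0.02,1.0],[0,0,0],0],[[0,0.02,1.2],[0,0,0],0],[[0,0.02,1.2],[0,0,0],0]]'

```text
t: 7.15
ee_pos: [0.508, -0.1153, 0.082]
tool_rot: [-0.002, 0.738, 0.675, -0.0]
wrist_force: [-0.0, -0.1, -3.1]
width: 0.008
```

```bash
python3 -c "
from h import *
to([.5084,-.1164,.083],85.03)
print(arm.sense()['width'],arm.sense()['wrist_force'],arm.sense()['torque'])
a=arm.camera('wrist');np.savez('w6.npz',**a)
b=arm.camera('side')
c=cv2.resize(b['frame'][170:300,160:290],(384,384),interpolation=cv2.INTER_CUBIC)
cv2.imwrite('pics/w6.png',np.hstack([cv2.resize(a['frame'],(416,384)),c])[:,:,::-1])"
```

```text
t 7.15 INC [-0.035, 0.016, -0.034] [-0.037, -0.022, -0.019]
0.007992489510097484 [-0.01029534 -0.14141775 -3.06792719] [ 0.02043666 -0.11565277 -0.03685387]
```

View pics/w6.png

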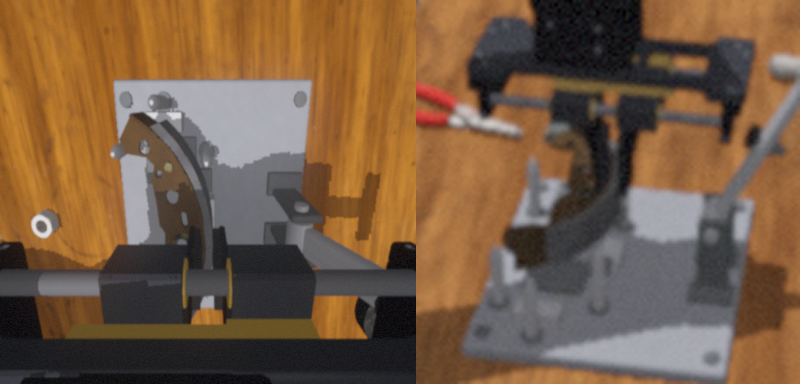

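move_arm --increments '[[[-0.03,0,0.0],[-0.7,0,0],0],[[-0.03,-0.01,0.12],[-0.7,0,0],0],[[-0.03,-0.01,0.24],[-0.7,0,0],0],[[-0.03,-0.01,0.36],[-0.7,0,0],0],[[-0.03,-0.01,0.45],[-0.7,0,0],0],[[-0.03,-0.01,0.45],[-0.7,0,0],0]]'

```text
t: 7.85
ee_pos: [0.5084, -0.1162, 0.069]
tool_rot: [0.021, 0.737, 0.675, 0.021]
wrist_force: [-0.7, 0.5, -3.5]
width: 0.0073
```

```bash
python3 -c "
from h import *
to([.5084,-.1164,.063],85.03)
s=arm.sense();print(s['width'],s['wrist_force'],s['torque'],s['ee_pos'])"
```

```text
t 7.85 INC [-0.005, -0.01, 0.199] [0.674, -0.023, -0.023]
0.007338679579753978 [-0.68419223  0.48751839 -3.48498151] [-0.05177762  0.05496671  0.03549574] [ 0.50836594 -0.11624964  0.06898657]
```

move_arm --increments '[[[0,0,0.1],[0,0,0],0],[[0,0,0.15],[0,0,0],0],[[0,0,0.2],[0,0,0],0],[[0,0,0.2],[0,0,0],0]]'

```text
t: 8.25
ee_pos: [0.509, -0.1164, 0.0632]
tool_rot: [0.021, 0.737, 0.675, 0.021]
wrist_force: [-0.1, -0.9, -0.8]
width: 0.008
```

move_arm --increments '[[[0,0,0],[0,0,0],35],[[0,0,0],[0,0,0],35],[[0,0,0],[0,0,0],35],[[0,0,-0.5],[0,0,0],35],[[0,0,-1.5],[0,0,0],35],[[0,0,-3],[0,0,0],35],[[0,0,-4],[0.67,0,0],35],[[0,0,-4],[0.67,0,0],35]]'

```text
t: 9.05
ee_pos: [0.5062, -0.1158, 0.1886]
tool_rot: [0.004, 0.738, 0.675, 0.004]
wrist_force: [0.2, -0.2, -0.3]
width: 0.0351
```

```bash
python3 - <<'E'
from h import *
e,R,s=cur(); print(e,s['width'],s['wrist_force'])
a=np.radians(-4.97)
b=arm.camera("side"); ww=arm.camera("wrist"); np.savez("s7.npz",**b); np.savez("w7.npz",**ww)
c=cv2.resize(b['frame'][180:300,165:285],(384,384),interpolation=cv2.INTER_CUBIC)
cv2.imwrite('pics/w7.png',np.hstack([cv2.resize(ww['frame'],(416,384)),c])[:,:,::-1])
o=(478.9,-115.3); w=cloud(ww)*1000
d=w[...,:2]-o; fx=d[...,0]*np.cos(a)+d[...,1]*np.sin(a); fy=-d[...,0]*np.sin(a)+d[...,1]*np.cos(a); z=w[...,2]
rr=np.hypot(fx+49.5,fy); m=(abs(rr-79)<8)&(fx>-20)&(z>62)&(z<85)
print(m.sum())
for lo in range(-80,80,16):
    k=m&(fy>=lo)&(fy<lo+16)
    if k.sum()>8: print(lo,k.sum(),np.round(np.percentile(z[k],[10,50,90]),1),np.round(np.percentile(rr[k],[3,50,97]),1))
E
```

```text
[ 0.50618839 -0.1158384   0.18862708] 0.03507399208041481 [ 0.21194647 -0.15673302 -0.29043745]
1311
-80 15 [68.8 69.4 70.4] [79.4 83.  85.4]
-64 169 [65.8 69.8 70.8] [76.9 80.  84.4]
-48 142 [66.6 70.1 71.2] [76.3 79.6 84.1]
-32 126 [67.5 70.3 71.3] [76.7 80.1 84. ]
-16 116 [68.4 70.4 71.5] [76.9 80.6 84.1]
0 121 [69.4 70.4 71.6] [77.3 80.9 84.6]
16 142 [68.5 70.3 71.2] [77.8 81.8 85.5]
32 162 [68.7 70.3 71.5] [78.7 82.8 86.5]
48 173 [69.  70.3 71.5] [80.2 83.5 86.8]
64 145 [68.  70.1 71.4] [81.4 83.7 86.8]
```

View pics/w7.png

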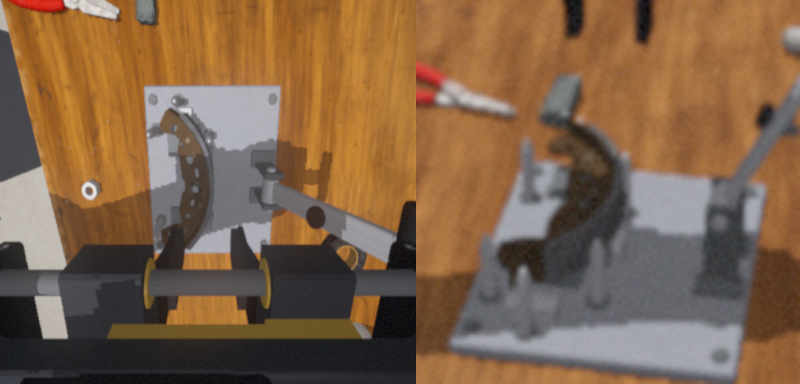

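```bash
cat >> h.py <<'E'
def fix(x,y,z): 
    a=np.radians(-4.97); return [.4789+(x*np.cos(a)-y*np.sin(a))/1000,-.1153+(x*np.sin(a)+y*np.cos(a))/1000,z/1000]
E
python3 -c "
from h import *
to(fix(9,0,85),-4.97)"
```

```text
t 9.15 INC [-0.051, -0.493, 3.303] [0.017, -0.039, 17.977]
```

move_arm --increments '[[[-0.05,-0.5,0],[0,0,18],87],[[-0.05,-0.5,0],[0,0,18],87],[[-0.05,-0.5,0],[0,0,18],87],[[-0.05,-0.5,0],[0,0,18],87],[[-0.05,-0.5,0],[0,0,18],87],[[-0.05,-0.5,0.5],[0,0,18],87],[[-0.05,-0.5,1],[0,0,18],87],[[-0.05,-0.5,1.5],[0,0,18],87],[[-0.05,-0.5,2],[0,0,18],87],[[-0.05,-0.5,2.5],[0,0,18],87]]'

```text
t: 10.15
ee_pos: [0.4861, -0.1158, 0.1073]
tool_rot: [-0.001, 1.0, -0.012, 0.0]
wrist_force: [0.3, -0.2, -0.2]
width: 0.0866
```

```bash
python3 -c "
from h import *
to(fix(9,0,75),-4.97); print(arm.sense()['joints'])"
```

```text
t 10.15 INC [0.059, 0.009, 1.078] [-0.019, -0.005, 0.72]
[ 0.54109503  0.36946186 -0.4758582   2.03804675  0.23367239  0.78542535
 -1.66824617]
```

move_arm --increments '[[[0.06,0.01,0.5],[0,0,0.72],87],[[0.06,0.01,0.9],[0,0,0.72],87],[[0.06,0.01,1.05],[0,0,0.72],87],[[0.06,0.01,1.1],[0,0,0.72],87]]'

```text
t: 10.55
ee_pos: [0.4873, -0.1159, 0.0736]
tool_rot: [-0.001, 0.999, -0.043, -0.001]
wrist_force: [0.7, 0.3, 0.3]
width: 0.0868
```

move_arm --increments '[[[0,0,0.04],[0,0,0],87],[[0,0,0.08],[0,0,0],87],[[0,0,0.12],[0,0,0],87],[[0,0,0.16],[0,0,0],87]]'

```text
t: 10.95
ee_pos: [0.488, -0.116, 0.0698]
tool_rot: [-0.001, 0.999, -0.043, 0.0]
wrist_force: [-2.4, -0.6, 9.0]
width: 0.0868
```

move_arm --increments '[[[0,0,0.04],[0,0,0],87],[[0,0,0.07],[0,0,0],87],[[0,0,0.1],[0,0,0],87],[[0,0,0.13],[0,0,0],87]]'

```text
t: 11.35
ee_pos: [0.4881, -0.116, 0.0671]
tool_rot: [-0.0, 0.999, -0.043, 0.0]
wrist_force: [-3.2, 0.9, 9.7]
width: 0.0872
```

move_arm --increments '[[[0,0,0.07],[0,0,0],87],[[0,0,0.1],[0,0,0],87],[[0,0,0.13],[0,0,0],87]]'

```text
t: 11.65
ee_pos: [0.4881, -0.116, 0.0644]
tool_rot: [-0.0, 0.999, -0.042, 0.0]
wrist_force: [-2.7, 0.9, 9.4]
width: 0.0871
```

move_arm --increments '[[[0,0,0.07],[0,0,0],87],[[0,0,0.1],[0,0,0],87],[[0,0,0.12],[0,0,0],87]]'

```text
t: 11.95
ee_pos: [0.4881, -0.116, 0.062]
tool_rot: [0.0, 0.999, -0.042, 0.0]
wrist_force: [-3.8, -0.5, 9.5]
width: 0.0872
```

move_arm --increments '[[[0,0,0.07],[0,0,0],87],[[0,0,0.1],[0,0,0],87],[[0,0,0.12],[0,0,0],87]]'

```text
t: 12.25
ee_pos: [0.4881, -0.116, 0.0595]
tool_rot: [0.001, 0.999, -0.042, 0.0]
wrist_force: [-3.7, 0.3, 8.9]
width: 0.0871
```

move_arm --increments '[[[0,0,0.07],[0,0,0],87],[[0,0,0.1],[0,0,0],87],[[0,0,0.12],[0,0,0],87]]'

```text
t: 12.55
ee_pos: [0.4884, -0.116, 0.0583]
tool_rot: [0.001, 0.999, -0.042, 0.001]
wrist_force: [-7.2, 1.0, 24.2]
width: 0.0871
```

move_arm --increments '[[[0,0,-0.4],[0,0,0],87],[[0,0,-0.9],[0,0,0],87],[[0,0,-0.9],[0,0,0],0],[[0,0,-0.9],[0,0,0],0],[[0,0,-0.9],[0,0,0],0]]'

```text
t: 13.05
ee_pos: [0.4878, -0.1159, 0.0846]
tool_rot: [0.001, 0.999, -0.042, -0.0]
wrist_force: [-1.0, 0.5, 0.2]
width: 0.0706
```

```bash
python3 - <<'E'
from h import *
for q in [(3,62,70),(3,-62,70),(29,0,70)]: to(fix(*q),-4.97)
print(arm.sense()['width'],arm.sense()['wrist_force'])
p=arm.camera("top")
a=np.radians(-4.97)
for p,o in [(arm.camera("top"),(477.2,-116.5)),(arm.camera("side"),(478,-116)),(arm.camera("wrist"),(478.9,-115.3))]:
    w=cloud(p)*1000
    d=w[...,:2]-o; fx=d[...,0]*np.cos(a)+d[...,1]*np.sin(a); fy=-d[...,0]*np.sin(a)+d[...,1]*np.cos(a); z=w[...,2]
    rr=np.hypot(fx+49.5,fy); m=(abs(rr-79)<5)&(fx>-20)&(z>45)&(z<75)
    print(m.sum(),[(lo,int(k.sum()),np.round(np.percentile(z[k],[50,90]),1).tolist()) for lo in range(-75,75,15) for k in [m&(fy>=lo)&(fy<lo+15)] if k.sum()>8])
E
```

```text
t 13.05 INC [-0.191, -2.064, 0.481] [0.028, -0.0, 0.03]
t 13.05 INC [-0.202, 2.069, 0.491] [0.028, -0.0, 0.03]
t 13.05 INC [0.67, 0.005, 0.486] [0.028, -0.0, 0.03]
0.07057737048641521 [-1.03425213  0.51149389  0.20656177]
23 [(-75, 16, [48.7, 56.1])]
229 [(-75, 62, [53.5, 57.9]), (-60, 32, [56.7, 58.4]), (-45, 26, [57.3, 59.4]), (-30, 24, [56.4, 58.9]), (-15, 19, [57.3, 58.5]), (0, 15, [56.9, 58.9]), (15, 15, [57.3, 58.5]), (30, 19, [56.3, 58.7]), (45, 10, [52.4, 54.6])]
2300 [(-75, 245, [57.8, 59.6]), (-60, 280, [58.3, 59.6]), (-45, 223, [58.6, 59.7]), (-30, 223, [58.6, 59.6]), (-15, 214, [58.5, 59.8]), (0, 209, [58.6, 59.7]), (15, 196, [58.7, 59.7]), (30, 199, [58.4, 59.8]), (45, 240, [57.9, 59.8]), (60, 268, [46.1, 59.4])]
```

move_arm --increments '[[[-0.19,-1,0],[0,0,0],0],[[-0.19,-2.06,0.1],[0,0,0],0],[[-0.19,-2.06,0.3],[0,0,0],0],[[-0.19,-2.06,0.5],[0,0,0],0],[[-0.19,-2.06,0.65],[0,0,0],0],[[-0.19,-2.06,0.75],[0,0,0],0],[[-0.19,-2.06,0.8],[0,0,0],0]]'

```text
t: 13.95
ee_pos: [0.4872, -0.0547, 0.06]
tool_rot: [0.001, 0.999, -0.043, -0.0]
wrist_force: [-0.5, -0.2, -0.4]
width: 0.0028
```

move_arm --increments '[[[0,0,0.03],[0,0,0],0],[[0,0,0.06],[0,0,0],0],[[0,0,0.09],[0,0,0],0],[[0,0,0.12],[0,0,0],0]]'

```text
t: 14.35
ee_pos: [0.4877, -0.0548, 0.0585]
tool_rot: [0.002, 0.999, -0.043, -0.0]
wrist_force: [-5.1, 0.2, 23.9]
width: -0.0001
```

move_arm --increments '[[[-0.03,0,-0.3],[0,0,0],0],[[-0.03,0,-0.5],[0,0,0],0],[[-0.03,1.5,-0.5],[0,0,0],0],[[-0.03,3,-0.5],[0,0,0],0],[[-0.03,4.14,-0.5],[0,0,0],0],[[-0.03,4.14,-0.4],[0,0,0],0],[[-0.03,4.14,-0.2],[0,0,0],0],[[-0.03,4.14,-0.08],[0,0,0],0],[[-0.03,4.14,-0.05],[0,0,0],0]]'

```text
t: 15.25
ee_pos: [0.4759, -0.1767, 0.0598]
tool_rot: [0.001, 0.999, -0.042, -0.001]
wrist_force: [-0.4, -0.7, -1.2]
width: 0.0
```

move_arm --increments '[[[0,0,0.03],[0,0,0],0],[[0,0,0.06],[0,0,0],0],[[0,0,0.09],[0,0,0],0],[[0,0,0.11],[0,0,0],0]]'

```text
t: 15.65
ee_pos: [0.4768, -0.1763, 0.0579]
tool_rot: [0.002, 0.999, -0.041, -0.0]
wrist_force: [-3.0, -0.6, 13.4]
width: 0.0007
```

move_arm --increments '[[[0,0,0.05],[0,0,0],0],[[0,0,0.06],[0,0,0],0],[[0,0,0.065],[0,0,0],0]]'

```text
t: 15.95
ee_pos: [0.4772, -0.1765, 0.0577]
tool_rot: [0.003, 0.999, -0.041, 0.0]
wrist_force: [-4.1, -0.5, 16.3]
width: 0.0006
```

move_arm --increments '[[[0,0,0.065],[0,0,0],0],[[0,0,0.08],[0,0,0],0],[[0,0,0.085],[0,0,0],0]]'

```text
t: 16.25
ee_pos: [0.4778, -0.1769, 0.0574]
tool_rot: [0.004, 0.999, -0.041, 0.0]
wrist_force: [-5.1, -1.0, 18.3]
width: 0.0005
```

move_arm --increments '[[[0,0,-0.3],[0.09,0,0],0],[[0,0,-0.5],[0.09,0,0],0],[[0.4,-1,-0.5],[0.09,0,0],0],[[0.84,-2.04,-0.5],[0.09,0,0],0],[[0.84,-2.04,-0.4],[0.09,0,0],0],[[0.84,-2.04,-0.2],[0.09,0,0],0],[[0.84,-2.04,-0.1],[0.09,0,0],0],[[0.84,-2.04,-0.08],[0.09,0,0],0]]'

```text
t: 17.05
ee_pos: [0.5072, -0.1188, 0.0591]
tool_rot: [-0.0, 0.999, -0.042, -0.0]
wrist_force: [-1.3, 1.2, 4.0]
width: 0.0002
```

move_arm --increments '[[[0,0,0.03],[0,0,0],0],[[0,0,0.06],[0,0,0],0],[[0,0,0.09],[0,0,0],0],[[0,0,0.11],[0,0,0],0]]'

```text
t: 17.45
ee_pos: [0.5096, -0.1193, 0.0583]
tool_rot: [0.0, 0.999, -0.042, 0.002]
wrist_force: [-2.0, 0.9, 18.3]
width: 0.0003
```

move_arm --increments '[[[0,0,-0.3],[0,-0.05,0],0],[[0,0,-0.5],[0,0,0],0],[[-0.5,-1.1,-0.5],[0,0,0],0],[[-0.92,-2.11,-0.5],[0,0,0],0],[[-0.92,-2.11,-0.3],[0,0,0],0],[[-0.92,-2.11,-0.1],[0,0,0],0],[[-0.92,-2.11,-0.03],[0,0,0],0],[[-0.92,-2.11,0.0],[0,0,0],0],[[-0.92,-2.11,0.03],[0,0,0],0],[[-0.92,-2.11,0.05],[0,0,0],0]]'

```text
t: 18.45
ee_pos: [0.4891, -0.0538, 0.0582]
tool_rot: [-0.0, 0.999, -0.043, 0.004]
wrist_force: [-3.3, 2.8, 19.2]
width: 0.0007
```

Now end b once more.

move_arm --increments '[[[-0.06,0,-0.3],[0,-0.05,0],0],[[-0.06,0,-0.5],[0,0.04,0],0],[[-0.06,1.5,-0.5],[0,0.04,0],0],[[-0.06,3,-0.5],[0,0.04,0],0],[[-0.06,4.13,-0.5],[0,0.04,0],0],[[-0.06,4.13,-0.2],[0,0.04,0],0],[[-0.06,4.13,-0.05],[0,0.04,0],0],[[-0.06,4.13,0.0],[0,0.04,0],0],[[-0.06,4.13,0.03],[0,0.04,0],0],[[-0.06,4.13,0.05],[0,0.04,0],0]]'

```text
t: 19.45
ee_pos: [0.4767, -0.1786, 0.058]
tool_rot: [0.002, 0.999, -0.042, 0.005]
wrist_force: [-3.8, -5.8, 14.5]
width: 0.0005
```

move_arm --increments '[[[0,0,-1.5],[0,0,0],0],[[0,0,-3.5],[0,0,0],0],[[0,0,-5.5],[0,0,0],0],[[0,-0.5,-7.2],[0,0,0],0],[[1.5,-1.2,-7.2],[0,0,0],0],[[3,-2,-7.2],[0,0,0],0],[[4.5,-2,-7.2],[0,0,0],0],[[6.2,-2.1,-7.2],[0,0,0],0],[[6.2,-2.1,-7.2],[0,0,0],0],[[6.2,-2.1,-7.2],[0,0,0],0]]'

```text
t: 20.45
ee_pos: [0.6653, -0.1282, 0.2739]
tool_rot: [0.001, 0.999, -0.041, 0.004]
wrist_force: [-0.9, 0.4, 0.4]
width: 0.0004
```

```bash
python3 - <<'E'
from h import *
to(fix(192,0,265),-4.97); to(fix(192,0,192),-4.97);to(fix(60,0,192),-4.97); print(arm.sense()['ee_pos'],arm.sense()['wrist_force'])
p=arm.camera("side"); p2=arm.camera("wrist")
a=np.radians(-4.97)
for p,o in [(p,(478,-116)),(p2,(478.9,-115.3))]:
    w=cloud(p)*1000
    d=w[...,:2]-o; fx=d[...,0]*np.cos(a)+d[...,1]*np.sin(a); fy=-d[...,0]*np.sin(a)+d[...,1]*np.cos(a); z=w[...,2]
    m=(fx>140)&(fx<185)&(abs(fy)<32)&(z>195)&(z<220); print(m.sum(),np.round([np.percentile(v[m],[2,50,98]) for v in (fx,fy,z)],1).tolist() if m.any() else 0)
    rr=np.hypot(fx+49.5,fy); m=(abs(rr-79)<5)&(fx>-20)&(z>50)&(z<75)
    print(m.sum(),[(lo,int(k.sum()),np.round(np.percentile(z[k],[50,90]),1).tolist()) for lo in range(-75,75,15) for k in [m&(fy>=lo)&(fy<lo+15)] if k.sum()>8])
E
```

```text
t 20.45 INC [0.169, 0.111, 0.297] [0.021, -0.087, 0.06]
t 20.45 INC [0.15, 0.106, 2.73] [0.021, -0.087, 0.06]
t 20.45 INC [-4.249, 0.083, 2.697] [0.021, -0.087, 0.06]
[ 0.6653354  -0.1281923   0.27385511] [-0.85730002  0.41939968  0.38809479]
141 [[160.4, 168.0, 175.6], [-31.6, -7.7, 27.5], [196.8, 203.7, 206.2]]
253 [(-75, 47, [55.6, 57.9]), (-60, 30, [57.0, 59.1]), (-45, 28, [57.0, 58.6]), (-30, 24, [57.0, 58.0]), (-15, 20, [56.7, 58.8]), (0, 13, [56.3, 57.6]), (15, 16, [57.1, 58.4]), (30, 20, [56.8, 59.5]), (45, 22, [56.7, 58.1]), (60, 29, [55.9, 58.5])]
1170 [[162.5, 172.2, 176.8], [-30.8, -1.5, 29.4], [198.9, 205.3, 207.5]]
0 []
```

move_arm --increments '[[[0.3,0.1,0],[0,-0.09,0],0],[[0.3,0.1,1],[0,-0.09,0],0],[[0.3,0.1,2],[0,-0.09,0],0],[[0.3,0.1,2.7],[0,-0.09,0],0],[[0.3,0.1,2.7],[0,-0.09,0],0],[[0,0.1,2.7],[0,-0.09,0],0],[[-0.3,0.1,2.7],[0,-0.09,0],0]]'

```text
t: 21.25
ee_pos: [0.6577, -0.1322, 0.1976]
tool_rot: [0.002, 0.999, -0.042, 0.005]
wrist_force: [4.2, -0.7, 3.7]
width: 0.0001
```

move_arm --increments '[[[-0.4,0,0],[0,0,0],0],[[-0.8,0,0],[0,0,0],0],[[-1.2,0,0],[0,0,0],0],[[-1.6,0,0],[0,0,0],0],[[-2.0,0,0],[0,0,0],0]]'

```text
t: 21.75
ee_pos: [0.5963, -0.127, 0.1968]
tool_rot: [0.002, 0.999, -0.042, 0.004]
wrist_force: [2.1, -0.6, 0.8]
width: 0.0004
```

move_arm --increments '[[[-0.4,0,0],[0,0,0],0],[[-0.8,0,0],[0,0,0],0],[[-1.2,0,0],[0,0,0],0],[[-1.6,0,0],[0,0,0],0],[[-2.0,0,0],[0,0,0],0]]'

```text
t: 22.25
ee_pos: [0.5355, -0.122, 0.1961]
tool_rot: [0.002, 0.999, -0.042, 0.004]
wrist_force: [2.5, -0.1, -1.7]
width: 0.0003
```

```bash
cat > clampa.py <<'E'
from h import *
def ang():
    a=np.radians(-4.97)
    for n,o in [("side",(478,-116)),("wrist",(478.9,-115.3))]:
        w=cloud(arm.camera(n))*1000
        d=w[...,:2]-o; fx=d[...,0]*np.cos(a)+d[...,1]*np.sin(a); fy=-d[...,0]*np.sin(a)+d[...,1]*np.cos(a); z=w[...,2]
        rad=np.hypot(fx-105,z-66); k=(rad>132)&(rad<160)&(abs(fy)>18)&(abs(fy)<33)&(z>72)&(fx<110)
        if k.sum()>3: print(n,k.sum(),"a",np.round(np.percentile(np.arctan2(z[k]-66,105-fx[k]),[5,50,95]),3),"xz",np.round([np.median(fx[k]),np.median(z[k])],1))
e,R,s=cur(); print(e,s["wrist_force"]); ang()
E
python3 clampa.py
```

```text
[ 0.53547986 -0.12198974  0.19605158] [ 2.53358927 -0.13417954 -1.67963118]
side 65 a [1.063 1.111 1.148] xz [ 37.9 201.4]
```

move_arm --increments '[[[0.1,0,-0.5],[0,-0.09,0],0],[[0,0,-0.8],[0,-0.09,0],0],[[-0.9,0,-0.8],[0,-0.09,0],0],[[-1.0,0,-0.4],[0,-0.09,0],0],[[-1.1,0,-0.13],[0,-0.09,0],0],[[-1.47,0,0.2],[0,-0.09,0],0],[[-1.8,0,0.55],[0,-0.09,0],0],[[-2.15,0,0.93],[0,-0.09,0],0],[[-2.43,0,1.3],[0,-0.09,0],0],[[-2.7,0,1.73],[0,-0.09,0],0]]'

```text
t: 23.35
ee_pos: [0.44, -0.1142, 0.141]
tool_rot: [0.002, 0.999, -0.042, -0.017]
wrist_force: [-28.5, 4.2, 18.3]
width: 0.0003
```

```bash
python3 clampa.py; python3 -c "
from h import *
to(fix(-30.4,0,131),-4.97)
to(fix(-37.4,0,110),-4.97)
to(fix(-40.5,0,94),-4.97)"
```

```text
[ 0.44003896 -0.11423604  0.14100163] [-28.49925987   4.1551097   18.33748937]
side 73 a [0.466 0.534 0.551] xz [-22.3 141. ]
wrist 1141 a [0.494 0.527 0.539] xz [-22.2 140.7]
t 23.45 INC [0.352, -0.078, 0.248] [0.061, 0.426, 0.025]
t 23.45 INC [0.145, -0.083, 0.956] [0.061, 0.426, 0.025]
t 23.45 INC [0.062, -0.086, 1.493] [0.061, 0.426, 0.025]
```

move_arm --increments '[[[0,0,-0.3],[0,0.4,0],0],[[0,0,-0.8],[0,0.4,0],0],[[0,0,-1.5],[0,0.4,0],0],[[0,0,-1.5],[0,0.4,0],0]]'

```text
t: 23.85
ee_pos: [0.4419, -0.1142, 0.1855]
tool_rot: [0.003, 0.999, -0.042, 0.001]
wrist_force: [0.4, -1.5, 0.2]
width: 0.0006
```

```bash
python3 clampa.py; python3 - <<'E'
from h import *
to(fix(-40,0,180),-4.97)
b=arm.camera("side"); ww=arm.camera("wrist")
c=cv2.resize(b['frame'][150:300,150:300],(384,384),interpolation=cv2.INTER_CUBIC)
cv2.imwrite('pics/w8.png',np.hstack([cv2.resize(ww['frame'],(416,384)),c])[:,:,::-1])
E
```

```text
[ 0.44190325 -0.11418456  0.18545617] [ 0.43017455 -1.54788744  0.16775163]
side 84 a [0.452 0.515 0.535] xz [-24.4 138.4]
wrist 711 a [0.503 0.53  0.542] xz [-22.9 141.3]
t 23.95 INC [-0.037, -0.072, 0.113] [0.06, 0.027, 0.027]
```

View pics/w8.png

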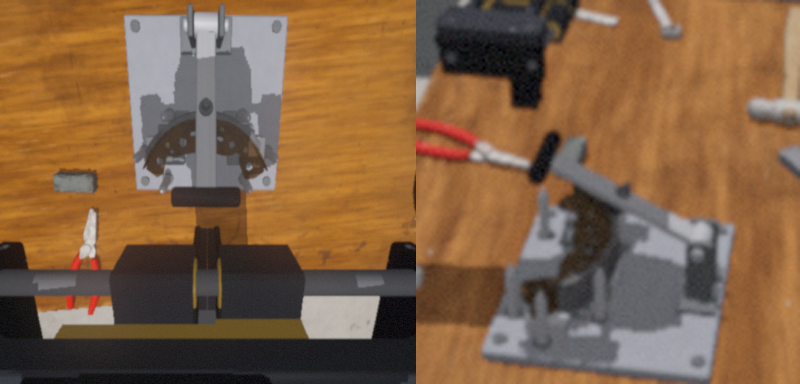

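move_arm --increments '[[[0.6,-0.07,0],[0.06,0.03,0],0],[[0.6,-0.07,0.6],[0.06,0.03,0],0],[[0.6,-0.07,1.1],[0.06,0.03,0],0],[[0.6,-0.07,1.25],[0.06,0.03,0],0],[[0.6,-0.07,1.4],[0.06,0.03,0],0],[[0.53,-0.07,1.55],[0.06,0.03,0],0],[[0.46,-0.07,1.7],[0.06,0.03,0],0],[[0.41,-0.07,1.82],[0.06,0.03,0],0]]'

```text
t: 24.85
ee_pos: [0.4513, -0.113, 0.128]
tool_rot: [-0.0, 0.999, -0.042, -0.001]
wrist_force: [-0.4, 0.9, 1.7]
width: 0.0006
```

```bash
python3 clampa.py; python3 -c "
from h import *
to(fix(-27,0,131),-4.97)
to(fix(-31,0,117),-4.97)
to(fix(-35,0,103),-4.97)"
```

```text
[ 0.45128764 -0.11298495  0.12800972] [-0.42088623  0.94902646  1.68649642]
side 55 a [0.333 0.401 0.42 ] xz [-31.1 123.3]
wrist 564 a [0.385 0.417 0.428] xz [-25.9 124.3]
t 24.95 INC [0.026, -0.008, -0.106] [-0.004, 0.018, 0.029]
t 24.95 INC [-0.106, -0.008, 0.36] [-0.004, 0.018, 0.029]
t 24.95 INC [-0.239, -0.008, 0.827] [-0.004, 0.018, 0.029]
```

move_arm --increments '[[[-0.05,0,0.2],[0,0,0],0],[[-0.1,0,0.36],[0,0,0],0],[[-0.15,0,0.52],[0,0,0],0],[[-0.2,0,0.68],[0,0,0],0],[[-0.24,0,0.83],[0,0,0],0],[[-0.26,0,0.93],[0,0,0],0],[[-0.28,0,1.03],[0,0,0],0]]'

```text
t: 25.65
ee_pos: [0.4427, -0.1125, 0.0966]
tool_rot: [-0.0, 0.999, -0.042, -0.001]
wrist_force: [0.2, -0.6, 1.9]
width: 0.0003
```

move_arm --increments '[[[-0.02,0,0.08],[0,0,0],0],[[-0.03,0,0.15],[0,0,0],0],[[-0.04,0,0.22],[0,0,0],0]]'

```text
t: 25.95
ee_pos: [0.4414, -0.1123, 0.0899]
tool_rot: [-0.0, 0.999, -0.042, -0.001]
wrist_force: [-1.2, -0.7, 0.4]
width: 0.0003
```

move_arm --increments '[[[0,0,0.05],[0,0,0],0],[[0,0,0.1],[0,0,0],0],[[0,0,0.13],[0,0,0],0]]'

```text
t: 26.25
ee_pos: [0.441, -0.1123, 0.0859]
tool_rot: [-0.0, 0.999, -0.042, -0.001]
wrist_force: [-1.6, -0.1, 5.5]
width: 0.0005
```

move_arm --increments '[[[0,0,0.03],[0,0,0],0],[[0,0,0.06],[0,0,0],0],[[0,0,0.08],[0,0,0],0]]'

```text
t: 26.55
ee_pos: [0.4409, -0.1123, 0.0846]
tool_rot: [0.0, 0.999, -0.042, -0.002]
wrist_force: [-4.9, 0.1, 15.8]
width: 0.0006
```

move_arm --increments '[[[0,0,-0.2],[0,0,0],0],[[0,0,-1],[0,0,0],0],[[0,0,-2.5],[0,0,0],0],[[0,0,-4],[0,0,0],0],[[0,0,-5],[0,0,0],0],[[0,0,-5],[0,0,0],0]]'

```text
t: 27.15
ee_pos: [0.4447, -0.1125, 0.239]
tool_rot: [0.002, 0.999, -0.042, 0.003]
wrist_force: [0.3, -0.8, 0.7]
width: 0.0006
```

```bash
python3 clampa.py; python3 - <<'E'
from h import *
a=np.radians(-4.97)
b=arm.camera("side"); ww=arm.camera("wrist")
c=cv2.resize(b['frame'][180:300,165:285],(384,384),interpolation=cv2.INTER_CUBIC)
cv2.imwrite('pics/w9.png',np.hstack([cv2.resize(ww['frame'],(416,384)),c])[:,:,::-1])
for p,o in [(b,(478,-116)),(ww,(478.9,-115.3))]:
    w=cloud(p)*1000
    d=w[...,:2]-o; fx=d[...,0]*np.cos(a)+d[...,1]*np.sin(a); fy=-d[...,0]*np.sin(a)+d[...,1]*np.cos(a); z=w[...,2]
    rr=np.hypot(fx+49.5,fy); m=(abs(rr-79)<5)&(fx>-20)&(z>50)&(z<75)&(abs(fy)>13)
    print(m.sum(),[(lo,int(k.sum()),np.round(np.percentile(z[k],[50,90]),1).tolist()) for lo in range(-75,75,15) for k in [m&(fy>=lo)&(fy<lo+15)] if k.sum()>8])
    k=(abs(fy)<8)&(fx>-25)&(fx<80)&(z>55)&(z<110)
    print("bar top z vs x",np.round(np.polyfit(fx[k],z[k],1),3),k.sum())
E
```

```text
[ 0.44465046 -0.11249457  0.2390325 ] [ 0.2554621  -0.81000368  0.71531347]
side 70 a [0.069 0.114 0.134] xz [-40.2  82.7]
wrist 326 a [0.093 0.127 0.143] xz [-39.   84.5]
184 [(-75, 41, [55.3, 58.1]), (-60, 29, [57.3, 58.8]), (-45, 25, [56.7, 58.8]), (-30, 25, [57.3, 59.2]), (45, 26, [56.4, 58.1]), (60, 25, [55.3, 57.4])]
bar top z vs x [-0.078 77.07 ] 234
708 [(-75, 71, [58.9, 59.9]), (-60, 85, [58.6, 59.7]), (-45, 86, [58.5, 59.7]), (-30, 90, [58.4, 59.3]), (-15, 12, [57.9, 59.8]), (0, 10, [59.0, 60.3]), (15, 90, [58.4, 59.4]), (30, 84, [58.6, 59.9]), (45, 88, [58.4, 59.9]), (60, 85, [58.5, 59.7])]
bar top z vs x [-0.08  79.578] 1575
```

View pics/w9.png

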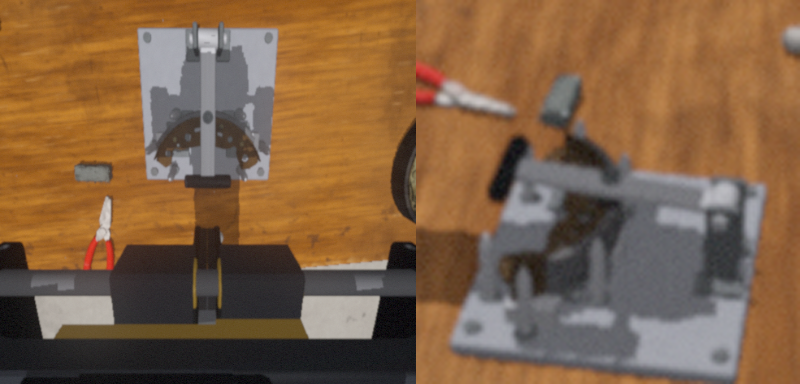

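```bash
python3 -c "
from rig import arm
print(arm.job_done(), arm.sense()['t'])"
```

```text
the job is handed in; nothing more can be done
the job is handed in; nothing more can be done
```

The shoe is seated and level between the posts with its lining toward the hinge. The clamp is shut on it, and I handed the job in after about 27 s on the robot's clock.

**Seating:** I first pressed both sides of the rim down together against about 9–10 N of drag, until it stopped at 24 N. I then pushed each place separately:

| Place | Highest push | Height when stopped |
|---|---|---|
| End a | 24 N | about 58.4 mm |
| End b | 18 N | about 58 mm (57.4 mm at the 18 N push) |
| Middle of the rim | 18 N | 58.3 mm |

- **End b:** its 0.2–1 mm lower readings probably came from the fingertip sliding slightly. A repeat push there read 58.0 mm at 14.5 N, just under the 15–20 N asked for; the 18 N push came before it.
- **Level:** after the clamp was shut, the wrist camera still read 58.4–59 mm along the whole rim.

**Clamp:** pushed from behind, then from above. It stands at about 0.08 rad by the bar slope, 0.07 by the handle height. The last check showed the shoe in place and the arm clear of everything.

**What went less well:**
- **Slip off the handle:** partway through the swing the finger slid off the front of the handle, and the wrist briefly read about 28 N sideways and 18 N up. I backed off, and the clamp and shoe were undisturbed.
- **Final press:** it reached about 16 N at the handle instead of the advised 5–8 N, so the pad pressed on the shoe with roughly 30 N for a moment.

I did not touch the other things.

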